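# Drain a centrifuge shield and push it onto the dryer spigot

### The arm

A 7-joint arm with a two-finger parallel gripper is mounted at the origin on the work surface. World frame = base frame: x ahead of the robot, y to its left, z up, the work surface at z = 0. Lengths are in m, angles in rad, forces in N, time in s.
With the tool pointing down it reaches from about 0.4 to 0.9 m from the base axis. Payload 5.6 kg.
Tool frame: the origin (TCP) lies midway between the tips of the shut fingers; the grasp point (between the pads) lies 19 mm behind it; y points along the fingers, z is the direction in which the jaws open and shut, and the axes are right-handed (so a half turn about y gives the same grasp; the last joint's range is limited). The gripper opens to 92 mm and grips with 3 to 60 N. Pads are 20 mm wide; open, the fingers measure 128 mm over their backs; the gripper's body (75 mm by 189 mm) begins 69 mm behind the grasp point.
Start: joints at [-1.198, 0.468, -0.012, 1.603, 0.006, 1.071, -0.056], TCP at [0.263, 0.595, 0.215] pointing down, gripper open.
Joint ranges: [-2.53, 2.53], [-0.31, 2.02], [-1.57, 1.55], [0.28, 2.44], [-1.29, 4.43], [0.15, 1.84], [-2.92, 2.92]. Speed limits (rad/s): [2.57, 2.57, 3.14, 3.14, 3.14, 3.14, 3.14].

### API

Orientations are given as a 3x3 rotation matrix whose columns are the frame's x, y, z axes.
In Python, from station import env, effector, solver, viewer, workorder, search_frame, tip_of gives the robot as it stands. Calls block until the motion is done:
- env.reach(position, orientation): joint-space move of the TCP to a pose.
- env.movel(position, frame=None, rate=0.15): straight line of the TCP; frame=None keeps the orientation; rate is the mean speed in m/s.
- env.goto_joints(angles): joint-space move.
- effector.release() and effector.grasp(squeeze=None): open the fingers fully, or close them until they stop; squeeze is the grip in N (None keeps the last).
- env.pause(seconds).
- solver.inverse_kinematics(position, orientation): joint angles nearest the present ones, or None.
- env.sense(): the state.
- viewer.read_camera(name): name is "side" or "top"; returns (picture, depth): 420x560x3 uint8, red, green, blue; 420x560 float32, m along the optical axis (not along the pixel's ray), 0 where there is no reading.
- viewer.camera_info(name): a dict with "intrinsics" (3x3 intrinsics, pixels), "eye" and "rotation" of the camera in the world. Camera axes: x right, y up, looking along -z (the intrinsics and any distortion apply to the point x, -y, -z); pixel columns grow to the right and rows downward; lengths in m; the calibration is good to about 2 mm. A picture is of the moment at which its call begins. camera_info takes no time and is no camera call.
A pose or a line that the arm cannot do raises env.PlanningError and nothing moves.
- workorder.finish_job(): hands the job in, once; it reports no verdict.
Trained networks look in the newest picture that a camera, given by its name, has taken for a name from the list of things; names that differ only in an ending like _2 or _b are one class to them, and where a whole thing is asked for, a point or a joint stands for the part that bears it (a point fixed in the world has none). Each returns a list of dicts, best first, with "score" (0 to 1); they miss things now and then, are a little off and sometimes report something else, mostly with a low value. They report only what shows in the picture. A call takes as long as a camera call. They do not tell look-alikes from the thing itself.
- search_frame(camera, name): "at" ([x, y, z] in m, in world coordinates, good to about 4 mm: the middle of the surface that is visible of it).
- tip_of(camera, name): "at" ([x, y, z] in m, in world coordinates, good to about 4 mm: a listed point, or the origin of a listed thing).
The state is a dict: "t": time; "joint_positions": joint angles; "joint_velocities": joint speeds; "tau": joint torques, N m; "ee_pos": TCP position; "tcp_rot": TCP orientation; "wrist_force": force on the tool from outside, world axes, zero at the start; "moment": the same for the moment, N m; "gripper_width": finger opening in m.
Only numpy, scipy, OpenCV 4.12 (cv2) and the standard library are available. Lean on these libraries where they do the work, as an engineer would, in place of code of your own. Each camera call takes 0.05 s, during which the arm holds its last target. There are 200 camera calls.

### The job

Of the two metal centrifuge shields lying in the level rests, take the one whose bore fits the dryer's spigot, set it mouth down in the sloping drain rest with its mouth at the foot, and let go of it. Then take it again and push it, mouth down, over the spigot until it has pressed the stiff seal ring all the way down, and leave it standing there upright. Leave the other shield where it lies, and do not shift the bottle, the beaker or the jar.

Things in the scene. Friction and masses are not known exactly. Their poses are not given: they have to be found in the camera images.
- shield_wide: Wider bare-steel shield, a straight round cup: 140 mm long, 44 mm outside, bore 33 mm, 134 mm deep, about 0.3 kg. Origin: centre of the open mouth; z runs along its axis to the closed end. It starts level in one of two like V rests, axis 68 mm above the table, closed end roughly towards the robot: 85 mm at the mouth lie in the V, 55 mm at the closed end stick out free to be gripped across.
- shield_slim: The slimmer bare-steel shield: 140 mm long, 34 mm outside diameter, bore 25 mm (too small for the spigot), axes as the wide one. It lies the same way in the other V rest. Stays where it lies.
- drain_rest: Sloping drain rest, fixed: a 90 degree steel V trough, 85 mm long, on a white base 170 x 112 mm. It rises at 45 degrees towards its own -x (roughly towards the robot), with a foot plate at its low end. A shield in it has its z axis along (-0.707, 0, 0.707) of the rest; its last 55 mm stick out free. Origin on the table near the base's middle; z up.
- drain_seat (a point): Where the centre of the wide shield's mouth lies when it rests in the drain rest against the foot: 52 mm ahead (+x) of the rest's origin, 57 mm above the table.
- dryer: Dryer, fixed: a grey box 160 x 180 mm, 30 mm high. Origin: centre of its underside; z up. A black slot runs along its y axis through the middle of the deck; one upright steel spigot stands in the slot, 30 mm in diameter, its tip 75 mm above the deck (105 mm above the table) with a 3 mm chamfer, on a round foot 52 mm wide, 4 mm thick.
- slot_mid (a point): Middle of the dryer's slot, on the deck, 30 mm above the table. The spigot is fixed during a run and stands upright exactly on the slot's centre line, but anywhere up to 16 mm either way along the slot from this point: its place is not reported and must be felt for or seen.
- seal (a joint): How far (m) the black seal ring on the spigot is pushed down, 0 to 0.03; starts between 0 and 0.006. The ring is 46 mm wide, 10 mm high, slides with about 8 N of friction and stays where it is left; a shield's weight does not move it. At 0.03 it lies on the spigot's foot, its top 14 mm above the deck.
- bottle: White-capped bottle, 60 mm wide, 120 mm high, loose. Origin: centre of its underside.
- beaker: Clear beaker, 64 mm wide, 80 mm high, loose, between the robot and the dryer. Origin: centre of its underside.
- jar: Low jar, 60 mm wide, 65 mm high, loose, between the robot and the level rests. Origin: centre of its underside.
Not all that is in view belongs to the job. What is shaped like the shield_wide but yellow is not meant. Leave any green look-alike of the drain_rest alone.

How it is judged:
On the way:
1. the wide shield lies in the sloping drain rest, its mouth at the foot, let go of (distance between shield_wide and drain_seat below 0.015 m and angle between shield_wide's own z axis and vertical between 0.68 and 0.89 rad and contact force between the fingers and shield_wide below 0.1 N and linear speed of shield_wide below 0.02 m/s), for 0.2 s.
At the end, for the whole second after the job is handed in: The wide shield stands mouth down over the spigot, upright within 0.08 rad, at rest and released, its mouth no more than 18 mm above the dryer's deck (fully home is 14 mm) and within 21 mm of the slot's middle, and the seal ring is pushed down by at least 27 of its 30 mm (value of joint seal above 0.027 m and z of shield_wide in the frame of dryer below 0.048 m and horizontal distance between shield_wide and slot_mid below 0.021 m and angle between shield_wide's own z axis and vertical below 0.08 rad and linear speed of shield_wide below 0.02 m/s and contact force between the fingers and shield_wide below 0.1 N); the robot touches nothing.
It fails at once if the slim shield is moved by more than 20 mm (distance of shield_slim from where it was at the start of the episode above 0.02 m).
It fails at once if the bottle, the beaker or the jar is moved by more than 30 mm (distance of any of bottle, beaker, jar from where it was at the start of the episode above 0.03 m).
It also fails if it takes over 70 s, if anything falls off the work surface, if the arm or the gripper's body presses on something with over 40 N, if the wrist force passes 120 N, or if a joint passes its speed limit or range.

## Working session

There is one attempt and no reset: what is moved stays moved. The work goes in short steps, each a Python script; the robot and the scene stay as the last script left them, time stands still between calls to the robot, and variables do not carry over. Pictures are saved under pics/ and viewed, about 8 in all and at most 12, crops included, and the job is handed in when it is done.

```bash
ls; mkdir -p pics
python3 - <<'E'
from station import *
import cv2
for c in ("side","top"):
    p,d=viewer.read_camera(c); cv2.imwrite(f"pics/{c}0.png",p[:,:,::-1])
    i=viewer.camera_info(c); print(c,i)
    for n in ("shield_wide","shield_slim","drain_rest","dryer","bottle","beaker","jar","seal"):
        print(n,[(round(r['score'],2),[round(float(v),3) for v in r['at']]) for r in search_frame(c,n)][:4], "|", [(round(r['score'],2),[round(float(v),3) for v in r['at']]) for r in tip_of(c,n)][:4])
    for n in ("drain_seat","slot_mid"):
        print(n,[(round(r['score'],2),[round(float(v),3) for v in r['at']]) for r in tip_of(c,n)][:4])
s=env.sense();print(s)
E
```

```text
pics
side {'intrinsics': array([[417.75324494,   0.        , 269.55994861],
       [  0.        , 417.75324494, 209.51969435],
       [  0.        ,   0.        ,   1.        ]]), 'eye': array([-0.00864641, -0.70872963,  0.72999717]), 'rotation': array([[ 0.79403271,  0.35772295, -0.49147366],
       [-0.60762451,  0.4902908 , -0.62482589],
       [ 0.01745045,  0.79476363,  0.60666816]])}
shield_wide [(0.72, [0.704, -0.33, 0.039]), (0.7, [0.568, 0.017, 0.006]), (0.66, [0.56, -0.183, 0.085])] | [(0.98, [0.648, -0.179, 0.068]), (0.67, [0.652, -0.321, 0.024])]
shield_slim [] | [(0.7, [0.567, -0.329, 0.058])]
drain_rest [(0.92, [0.567, 0.018, 0.007]), (0.59, [0.277, 0.289, 0.008])] | [(0.84, [0.295, 0.29, 0.005]), (0.65, [0.589, 0.025, 0.003])]
dryer [] | [(0.94, [0.57, 0.251, -0.0])]
bottle [(0.87, [0.72, 0.112, 0.062])] | [(0.7, [0.734, 0.13, -0.003])]
beaker [(0.7, [0.382, 0.142, 0.055]), (0.32, [0.547, 0.215, 0.029])] | [(0.84, [0.388, 0.16, -0.003])]
jar [(0.91, [0.36, -0.238, 0.052]), (0.36, [0.383, 0.141, 0.056])] | [(0.66, [0.366, -0.226, 0.002])]Traceback (most recent call last):
  File "<stdin>", line 7, in <module>
ValueError: it knows: beaker, bottle, drain_rest, drain_seat, dryer, jar, shield_slim, shield_wide, slot_mid
```

Run:
```python
from station import *
import cv2
p,d=viewer.read_camera("side")
f=lambda L:[(round(r['score'],2),[round(float(v),3) for v in r['at']]) for r in L][:4]
for n in ("drain_seat","slot_mid"): print(n,f(tip_of("side",n)))
c="top"
p,d=viewer.read_camera(c); cv2.imwrite(f"pics/{c}0.png",p[:,:,::-1])
print(viewer.camera_info(c))
for n in ("shield_wide","shield_slim","drain_rest","dryer","bottle","beaker","jar"):
    print(n,f(search_frame(c,n)),"|",f(tip_of(c,n)))
for n in ("drain_seat","slot_mid"): print(n,f(tip_of(c,n)))
s=env.sense();print(s)
```

```text
drain_seat [(0.72, [0.351, 0.282, 0.057]), (0.7, [0.638, 0.018, 0.059])]
slot_mid []
{'intrinsics': array([[386.11784144,   0.        , 272.7125413 ],
       [  0.        , 386.11784144, 208.52662172],
       [  0.        ,   0.        ,   1.        ]]), 'eye': array([ 0.31811967, -0.00459391,  1.04102129]), 'rotation': array([[-0.08384264,  0.9723527 , -0.21794641],
       [-0.99647521, -0.08120868,  0.021031  ],
       [ 0.0027504 ,  0.21894149,  0.97573411]])}
shield_wide [(0.8, [0.711, -0.323, 0.036]), (0.67, [0.567, -0.169, 0.088]), (0.23, [0.56, 0.246, 0.035])] | [(0.9, [0.647, -0.177, 0.07]), (0.56, [0.649, -0.328, 0.02])]
shield_slim [(0.97, [0.498, -0.342, 0.075])] | [(0.56, [0.569, -0.33, 0.059])]
drain_rest [(0.91, [0.28, 0.295, 0.003]), (0.76, [0.563, 0.034, 0.008])] | [(0.97, [0.591, 0.026, 0.002]), (0.77, [0.3, 0.296, -0.003])]
dryer [(0.87, [0.555, 0.241, 0.03])] | [(0.68, [0.564, 0.252, 0.002])]
bottle [(0.79, [0.717, 0.129, 0.076]), (0.56, [0.394, 0.163, 0.028])] | [(0.67, [0.734, 0.135, -0.004]), (0.41, [0.638, 0.015, 0.054])]
beaker [(0.72, [0.392, 0.166, 0.028])] 
[... 388 characters left out ...]
int_velocities': array([-1.84991168e-04,  2.02565308e-03,  1.65517708e-03,  6.96088907e-04,
        4.46235991e-04, -5.64616472e-05, -4.68399316e-05]), 'tau': array([ 2.48742444e-04, -5.20401478e+01, -1.22495560e-02, -2.44063425e+01,
       -5.66955074e-02,  1.11327748e-02,  1.31751480e-05]), 'ee_pos': array([0.26256127, 0.59460458, 0.21459155]), 'tcp_rot': array([[ 9.14786435e-01,  2.62326437e-05,  4.03937838e-01],
       [-4.03937838e-01, -5.77771742e-06,  9.14786436e-01],
       [ 2.63311053e-05, -1.00000000e+00,  5.31097986e-06]]), 'wrist_force': array([-0.31313884, -0.0447548 , -0.04369521]), 'moment': array([-0.03988864,  0.04515669, -0.04611529]), 'gripper_width': 0.09199554965371591}
```

View pics/side0.png

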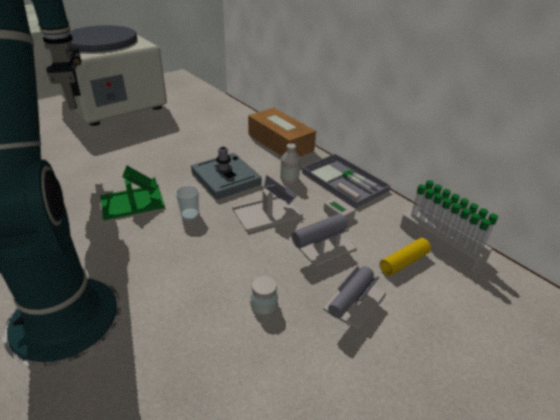

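View pics/top0.png

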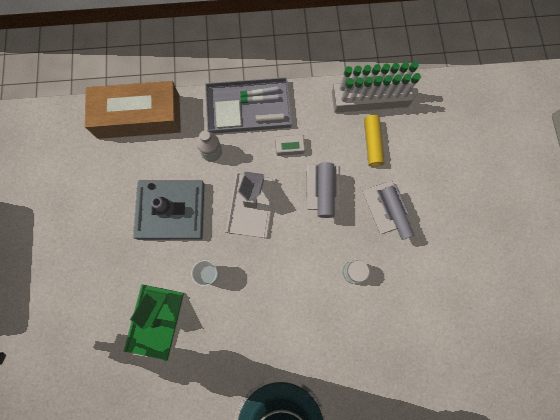

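```bash
cat > h.py <<'E'
from station import *
import numpy as np, cv2
def cloud(c):
    p,d=viewer.read_camera(c); i=viewer.camera_info(c); K=i["intrinsics"]
    v,u=np.mgrid[:d.shape[0],:d.shape[1]]
    X=np.stack([(u-K[0,2])/K[0,0]*d,-(v-K[1,2])/K[1,1]*d,-d],-1)@i["rotation"].T+i["eye"]
    X[d==0]=np.nan
    return p,X
def box(X,lo,hi): return np.all((X>lo)&(X<hi),-1)
E
python3 - <<'E'
from h import *
C={}
for c in ("top","side"):
    p,X=C[c]=cloud(c)
    cx=(500,-400) 
    m=box(X,[.45,-.26,.078],[.70,-.10,.12]); P=X[m]
    l=cv2.fitLine(P[:,:2].astype(np.float32),cv2.DIST_HUBER,0,.01,.01).ravel(); 
    t=(P[:,:2]-l[2:])@l[:2]
    print(c,"wide n",len(P),"line",l.round(4),"yaw",np.degrees(np.arctan2(l[1],l[0])).round(2),"ends",(l[2:]+np.outer([t.min(),t.max()],l[:2])).round(4).tolist(),"ztop",np.percentile(P[:,2],[50,95]).round(4))
    # table z
    print("table",np.nanmedian(X[box(X,[.45,-.1,-.03],[.52,-.06,.03])][:,2]).round(4))
    m=box(X,[.45,.13,.025],[.68,.36,.036]); P=X[m]; r=cv2.minAreaRect(P[:,:2].astype(np.float32)); print("dryer rect",r,np.median(P[:,2]))
    m=box(X,[.48,.17,.06],[.66,.33,.125]); P=X[m]
    for a,b in ((.04,.06),(.06,.075),(.075,.095),(.1,.12)):
        Q=X[box(X,[.48,.17,a],[.66,.33,b])]; print("spig",a,len(Q),Q.mean(0).round(4) if len(Q) else '',(Q.min(0).round(4),Q.max(0).round(4)) if len(Q) else '')
    # white base
    s=p.max(-1).astype(int)-p.min(-1); 
    m=box(X,[.47,-.06,.003],[.70,.1,.03]); P=X[m]; print("base",len(P),cv2.minAreaRect(P[:,:2].astype(np.float32)),np.median(P[:,2]))
    m=box(X,[.47,-.06,.04],[.70,.1,.2]); P=X[m]; print("trough",len(P),P.min(0).round(3),P.max(0).round(3),cv2.minAreaRect(P[:,:2].astype(np.float32)))
p=C["top"][0]; q=C["side"][0]
a=cv2.resize(p[120:250,120:250],(400,400),interpolation=cv2.INTER_CUBIC);b=cv2.resize(p[120:250,290:420],(400,400),interpolation=cv2.INTER_CUBIC)
cv2.imwrite("pics/crop1.png",np.hstack([a,b])[:,:,::-1])
E
```

```text
top wide n 743 line [ 0.9933 -0.1156  0.5725 -0.1664] yaw -6.64 ends [[0.5044, -0.1584], [0.6433, -0.1746]] ztop [0.0856 0.0894]
table -0.0019
dryer rect ((0.5669313669204712, 0.25420910120010376), (0.17961351573467255, 0.15758948028087616), 85.18081665039062) 0.028152003992835795
spig 0.04 2 [0.5585 0.2498 0.0499] (array([0.5583, 0.2459, 0.0402]), array([0.5587, 0.2536, 0.0597]))
spig 0.06 118 [0.5636 0.2578 0.068 ] (array([0.5473, 0.2413, 0.0606]), array([0.5906, 0.2842, 0.0749]))
spig 0.075 36 [0.5614 0.2566 0.0849] (array([0.5548, 0.2501, 0.0756]), array([0.5779, 0.271 , 0.095 ]))
spig 0.1 94 [0.5687 0.2642 0.1029] (array([0.5553, 0.2498, 0.1001]), array([0.5821, 0.2772, 0.1066]))
base 1383 ((0.5797613859176636, 0.016690216958522797), (0.15794190764427185, 0.22555123269557953), 85.9054183959961) 0.005141996512618707
trough 596 [ 0.554 -0.008  0.04 ] [0.644 0.058 0.109] ((0.5983586311340332, 0.02641642838716507), (0.056028760969638824, 0.08852561563253403), 76.67597961425781)
side wide n 634 line [ 0.9896 -0.1439  0.5768 -0.1737] yaw -8.27 ends [[0.5035, -0.1631], [0.6437, -0.1834
[... 185 characters left out ...]
44 [0.5643 0.2566 0.0481] (array([0.5548, 0.2499, 0.04  ]), array([0.583 , 0.2693, 0.0562]))
spig 0.06 85 [0.5643 0.2559 0.0687] (array([0.5456, 0.2417, 0.0606]), array([0.5923, 0.2875, 0.0749]))
spig 0.075 58 [0.5636 0.2563 0.0856] (array([0.5534, 0.2464, 0.0756]), array([0.5784, 0.2735, 0.0949]))
spig 0.1 50 [0.5675 0.2622 0.1039] (array([0.5543, 0.2488, 0.1003]), array([0.5818, 0.2779, 0.1071]))
base 1387 ((0.5819135308265686, 0.02160584181547165), (0.22090213000774384, 0.15863308310508728), 0.8736727833747864) 0.006520770493296579
trough 543 [ 0.554 -0.008  0.04 ] [0.644 0.059 0.113] ((0.5996348857879639, 0.02596929296851158), (0.0559149794280529, 0.09065551310777664), 77.84078979492188)
```

View pics/crop1.png

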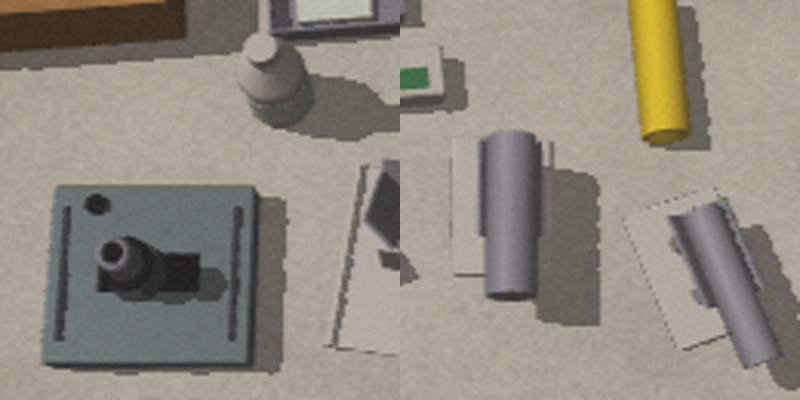

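```bash
cat >> h.py <<'E'
def frame(yaw,phi):
    "tool pointing sin(phi) forward along yaw, cos(phi) down; jaws horizontal"
    e=np.array([np.cos(yaw),np.sin(yaw),0]); z=np.array([-np.sin(yaw),np.cos(yaw),0])
    y=np.sin(phi)*e-np.cos(phi)*np.array([0,0,1]); return np.stack([np.cross(y,z),y,z],1)
def st(k=""):
    s=env.sense(); print(k,"t",round(s["t"],2),"p",s["ee_pos"].round(4),"F",s["wrist_force"].round(1),"w",round(s["gripper_width"],4)); return s
D=np.radians
WY=D(-7.5); MOUTH=np.array([.6445,-.179,.068])   # wide shield
WA=-np.array([np.cos(WY),np.sin(WY),0])            # its z axis
RY=D(-12.5); RE=np.array([np.cos(RY),np.sin(RY),0]); UP=np.array([0,0,1.])
SEAT=np.array([.639,.0155,.057]); SA=(UP-RE)/2**.5
SPIG=np.array([.568,.2635,0])
E
python3 - <<'E'
from h import *
p,X=cloud("top"); i=viewer.camera_info("top");K=i["intrinsics"]
lum=p.min(-1)[165:245,220:275]
g=cv2.GaussianBlur(p,(3,3),0).min(-1)
sub=g[160:245,222:275]; th,_=cv2.threshold(sub,0,255,cv2.THRESH_OTSU); print("otsu",th)
m=np.zeros(g.shape,np.uint8); m[160:245,222:285]=(g[160:245,222:285]>np.median(g[150:160,225:285])+8)*255
n,lab,stt,_=cv2.connectedComponentsWithStats(m); k=1+np.argmax(stt[1:,4]); v,u=np.nonzero(lab==k); print(stt[k])
R=np.stack([(u-K[0,2])/K[0,0],-(v-K[1,2])/K[1,1],-np.ones(len(u))],-1)@i["rotation"].T
Q=i["eye"]+R*((.007-i["eye"][2])/R[:,2])[:,None]
print("base rect",cv2.minAreaRect(Q[:,:2].astype(np.float32)))
# trough plane normals by RANSAC-ish kmeans: fit 2 planes
P=np.concatenate([X[box(X,[.55,-.02,.045],[.65,.07,.13])],cloud("side")[1][lambda:0] if 0 else np.zeros((0,3))])
rng=np.random.default_rng(0)
for _ in range(2):
    best=None
    for _ in range(2000):
        a,b,c=P[rng.choice(len(P),3,False)]; n=np.cross(b-a,c-a); L=np.linalg.norm(n)
        if L<1e-5: continue
        n/=L; inl=abs((P-a)@n)<.0025
        if best is None or inl.sum()>best.sum(): best=inl
    q=P[best]; n=np.linalg.svd(q-q.mean(0))[2][2]; n*=np.sign(n[2]); print("plane",best.sum(),n.round(3),q.mean(0).round(4)); P=P[~best]
for off in (45,30):
  for name,pos,y,ph in (("grip",MOUTH+.112*WA,WY,off),("place",SEAT+.112*SA,RY,off-45),("regrip",SEAT+.110*SA,RY,45),("ins",SPIG+[0,0,.044+.11],0,0),("ins-12",SPIG+[0,0,.27],RY,0)):
    F=frame(y,D(ph)); q=solver.inverse_kinematics(pos+.019*F[:,1],F); print(off,name,None if q is None else np.round(q,2))
E
```

```text
otsu 124.0
[ 222  160   63   85 1556]
base rect ((0.5749573111534119, 0.02641676366329193), (0.17455768585205078, 0.2381836473941803), 85.24726867675781)
plane 237 [ 0.332 -0.785  0.523] [0.593  0.04   0.0754]
plane 159 [0.626 0.591 0.509] [0.5874 0.0141 0.0777]
45 grip None
45 place [-0.33  0.45  0.27  1.91 -0.16  0.8   1.38]
45 regrip [-0.5   0.36  0.21  2.42  2.36  0.44 -1.28]
45 ins [-0.52  0.51  0.04  1.73 -0.02  0.9   1.1 ]
45 ins-12 [-0.56  0.39  0.09  1.63 -0.04  1.12  0.9 ]
30 grip [ 0.83  0.55 -0.64  2.27  2.08  0.24 -0.25]
30 place [-0.25  0.57  0.23  1.72 -0.21  1.12  1.44]
30 regrip [-0.5   0.36  0.21  2.42  2.36  0.44 -1.28]
30 ins [-0.52  0.51  0.04  1.73 -0.02  0.9   1.1 ]
30 ins-12 [-0.56  0.39  0.09  1.63 -0.04  1.12  0.9 ]
```

Run:
```python
from h import *
def t(name,pos,y,ph):
    F=frame(y,D(ph)); q=solver.inverse_kinematics(pos+.019*F[:,1],F); print(name,ph,None if q is None else np.round(q,2))
for ph in (0,10,20,30): t("grip",MOUTH+.112*WA,WY,ph); t(" place",SEAT+.112*SA,RY,ph-45)
for ph in (15,25,35,45): t("regrip",SEAT+.112*SA,RY,ph); t(" ins",SPIG+[0,0,.156],RY,ph-45)
t("ins yaw25",SPIG+[0,0,.156],D(25),-20)
```

```text
grip 0 [-0.05  0.56  0.36  1.96 -0.31  0.67  1.95]
 place -45 [-0.09  0.87  0.12  1.35 -0.23  1.7   1.44]
grip 10 [ 0.06  0.49  0.24  2.08 -0.32  0.43  1.98]
 place -35 [-0.14  0.77  0.15  1.47 -0.23  1.52  1.45]
grip 20 [ 0.32  0.45 -0.06  2.19 -0.13  0.16  1.83]
 place -25 [-0.19  0.67  0.19  1.59 -0.22  1.32  1.45]
grip 30 [ 0.83  0.55 -0.64  2.27  2.08  0.24 -0.25]
 place -15 [-0.25  0.57  0.23  1.72 -0.21  1.12  1.44]
regrip 15 [-0.39  0.35  0.26  2.1   0.02  0.46  1.18]
 ins -30 [-0.37  0.76  0.02  1.39 -0.29  1.45  1.11]
regrip 25 [-0.49  0.32  0.32  2.22  0.35  0.23  0.82]
 ins -20 [-0.41  0.67  0.03  1.5  -0.23  1.27  1.07]
regrip 35 [ 0.13  0.35 -0.45  2.29  1.68  0.42 -0.46]
 ins -10 [-0.47  0.58  0.05  1.62 -0.15  1.08  1.  ]
regrip 45 [-0.52  0.35  0.22  2.42  2.36  0.44 -1.28]
 ins 0 [-0.54  0.51  0.07  1.73 -0.04  0.9   0.9 ]
ins yaw25 -20 [-0.45  0.7  -0.05  1.44  0.01  1.35  1.51]
```

```bash
cat >> h.py <<'E'
SEAT[1]=.017
E
python3 - <<'E'
from h import *
F=frame(WY,D(6)); g=MOUTH+.112*WA+.019*F[:,1]
effector.release()
env.reach(g+[0,0,.13],F); st("hover")
env.movel(g,rate=.12); s=st("down")
effector.grasp(40); s=st("closed")
env.movel(g+[0,0,.13],rate=.15); st("lift")
F2=frame(RY,D(6-45)); N=(UP+RE)/2**.5
h=SEAT+.112*SA+.019*F2[:,1]
env.movel(h+.08*N+.012*SA,F2,rate=.15); st("above rest")
p,_=cloud("side"); q,_=cloud("top")
cv2.imwrite("pics/held.png",cv2.resize(np.hstack([p[100:300,150:350],q[120:320,180:380]]),(800,400))[:,:,::-1])
E
```

```text
hover t 5.01 p [ 0.5358 -0.1638  0.1791] F [ 0.6 -0.3  0.3] w 0.0922
down t 6.24 p [ 0.536  -0.1649  0.0498] F [-0.7  0.5 -1. ] w 0.0922
closed t 7.03 p [ 0.5353 -0.1639  0.049 ] F [-0.5  2.6  1. ] w 0.0437
lift t 8.05 p [ 0.5346 -0.1644  0.1781] F [ 1.2 -0.6 -3.9] w 0.0432
above rest t 9.54 p [0.5969 0.0255 0.1866] F [-1.3 -0.4 -3.7] w 0.0431
```

View pics/held.png

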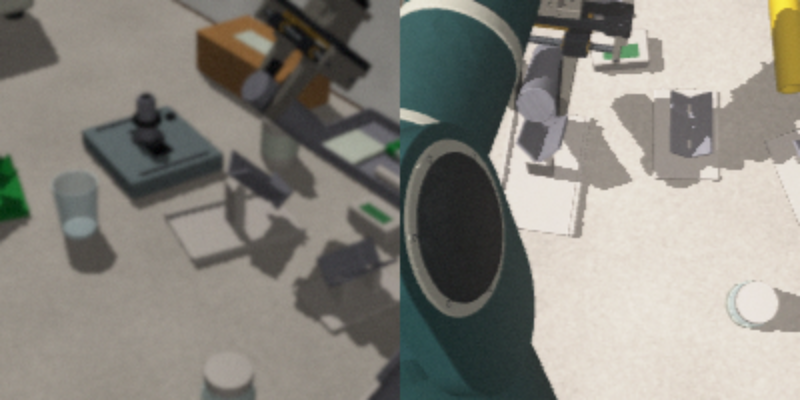

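```bash
cat >> h.py <<'E'
def creep(d,steps,step=.001,lim=4,rate=.02):
    "step along d until the wrist force along -d grows by lim"
    d=np.asarray(d,float); f0=env.sense()["wrist_force"]; p=env.sense()["ee_pos"]
    for k in range(steps):
        p=p+step*d; env.movel(p,rate=rate); f=-(env.sense()["wrist_force"]-f0)@d
        if f>lim: break
    print("creep",k+1,"f",round(float(f),2)); return k+1
E
python3 - <<'E'
from h import *
F2=frame(RY,D(6-45)); N=(UP+RE)/2**.5
h=SEAT+.112*SA+.019*F2[:,1]
env.movel(h+.005*N+.010*SA,rate=.08); st()
creep(-N,10,.0015,4); st()
creep(-SA,14,.0015,4); st()
F=env.sense()
effector.release(); env.pause(.3); st("open")
B=F2[:,1]
env.movel(env.sense()["ee_pos"]-.10*B,rate=.12); st("back")
p,X=cloud("side"); q,Y=cloud("top")
cv2.imwrite("pics/rest.png",cv2.resize(np.hstack([p[100:300,150:350],q[120:320,180:380]]),(800,400))[:,:,::-1])
for c in("side","top"): print([(round(r['score'],2),np.round(r['at'],3)) for r in tip_of(c,"shield_wide")],[(round(r['score'],2),np.round(r['at'],3)) for r in search_frame(c,"shield_wide")])
E
```

```text
t 10.73 p [0.5471 0.0373 0.1324] F [-0.6 -0.9 -3.6] w 0.0436
creep 6 f 7.52
 t 12.23 p [0.5415 0.038  0.1267] F [ 3.3 -3.2  2.7] w 0.0435
creep 2 f 4.27
 t 12.73 p [0.5433 0.0374 0.1252] F [ 0.4 -3.1  5.9] w 0.0433
open t 13.87 p [0.5436 0.0375 0.1246] F [ 0.1  0.7 -0.6] w 0.0917
back t 14.85 p [0.6047 0.0239 0.202 ] F [ 0.5 -0.3  0.2] w 0.0921
[(0.95, array([0.638, 0.016, 0.057])), (0.88, array([ 0.65 , -0.319,  0.022]))] [(0.78, array([0.57, 0.01, 0.13])), (0.56, array([ 0.703, -0.335,  0.039]))]
[(0.91, array([0.64 , 0.018, 0.057])), (0.67, array([ 0.652, -0.326,  0.02 ]))] [(0.8, array([ 0.711, -0.325,  0.037])), (0.6, array([0.585, 0.024, 0.137]))]
```

View pics/rest.png

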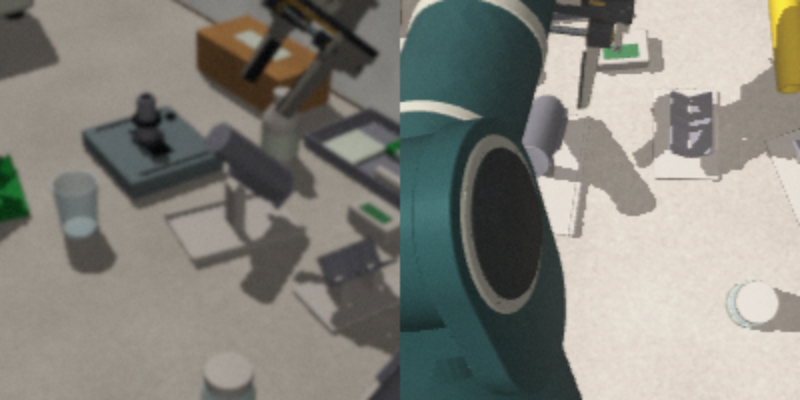

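Run:
```python
from h import *
T=np.array([-np.sin(RY),np.cos(RY),0]); N=(UP+RE)/2**.5
for c in("side","top"):
    _,X=cloud(c); P=X[box(X,[.5,-.06,.06],[.7,.09,.19])]-SEAT; a=np.stack([P@SA,P@T,P@N],1)
    a=a[(abs(a[:,1])<.03)&(abs(a[:,2])<.03)&(a[:,0]<.17)]
    print(c,len(a),"axial",np.percentile(a[:,0],[1,90,97,99.5]).round(4),"N max",np.percentile(a[:,2],97).round(4),"lat",np.percentile(a[:,1],[2,98]).round(4))
    b=a[a[:,2]>.012]
    if len(b)>20:
        print(" slope N vs axial",np.polyfit(b[:,0],b[:,2],1).round(3)," lat vs axial",np.polyfit(b[:,0],b[:,1],1).round(3))
```

```text
side 802 axial [0.0076 0.1414 0.1428 0.1436] N max 0.0198 lat [-0.0256  0.0147]
 slope N vs axial [-0.002  0.017]  lat vs axial [ 0.038 -0.011]
top 604 axial [0.0035 0.1401 0.1417 0.143 ] N max 0.0192 lat [-0.026   0.0169]
 slope N vs axial [-0.004  0.017]  lat vs axial [ 0.001 -0.001]
```

Run:
```python
from h import *
T=np.array([-np.sin(RY),np.cos(RY),0])
env.movel(env.sense()["ee_pos"]+[0,0,.06],rate=.2)
F=frame(RY,D(18)); g=SEAT-.003*T-.002*(UP+RE)/2**.5+.112*SA+.019*F[:,1]
env.reach(g-.10*F[:,1],F); st("hover")
env.movel(g,rate=.1); st("in")
effector.grasp(60); st("closed")
env.movel(env.sense()["ee_pos"]+.015*SA+.03*(UP+RE)/2**.5,rate=.1)
env.movel(env.sense()["ee_pos"]+[0,0,.10],rate=.15); st("lift")
F3=frame(RY,D(-27)); 
tgt=SPIG+[0,0,.135+.112]+.019*F3[:,1]
env.movel(tgt,F3,rate=.15); st("over")
for c in("side","top"):
    p,X=cloud(c); cv2.imwrite(f"pics/{c}_over.png",p[:,:,::-1]); np.save(f"{c}.npy",X)
p=cv2.imread("pics/side_over.png");q=cv2.imread("pics/top_over.png")
cv2.imwrite("pics/over.png",cv2.resize(np.hstack([p[80:240,150:310],q[120:280,90:250]]),(800,400),interpolation=cv2.INTER_CUBIC))
```

```text
Traceback (most recent call last):
station.PlanningError: the arm cannot follow that straight line within its joint ranges
```

```bash
cat > go.py <<'E'
from h import *
T=np.array([-np.sin(RY),np.cos(RY),0])
g0=SEAT-.003*T-.002*(UP+RE)/2**.5+.112*SA
M=frame(RY,D(-10)); env.movel(g0-.12*M[:,1],M,rate=.15); st("mid")
F=frame(RY,D(18)); g=g0+.019*F[:,1]
env.movel(g-.10*F[:,1],F); st("hover")
env.movel(g,rate=.1); st("in")
effector.grasp(60); st("closed")
env.movel(env.sense()["ee_pos"]+.015*SA+.03*(UP+RE)/2**.5,rate=.1)
env.movel(env.sense()["ee_pos"]+[0,0,.10],rate=.15); st("lift")
F3=frame(RY,D(-27)); 
tgt=SPIG+[0,0,.135+.112]+.019*F3[:,1]
env.movel(tgt,F3,rate=.15); st("over")
for c in("side","top"):
    p,X=cloud(c); cv2.imwrite(f"pics/{c}_over.png",p[:,:,::-1]); np.save(f"{c}.npy",X)
p=cv2.imread("pics/side_over.png");q=cv2.imread("pics/top_over.png")
cv2.imwrite("pics/over.png",cv2.resize(np.hstack([p[80:240,150:310],q[120:280,90:250]]),(800,400),interpolation=cv2.INTER_CUBIC))
E
python3 go.py
```

```text
mid t 15.91 p [0.5801 0.0275 0.2532] F [ 0.  -0.5 -0.6] w 0.0914
hover t 16.63 p [0.5367 0.0366 0.2119] F [ 0.9 -0.1 -0. ] w 0.092
in t 17.78 p [0.5657 0.0303 0.1173] F [-0.2 -0.5  0.4] w 0.0919
closed t 18.57 p [0.5664 0.0325 0.1174] F [-0.2  5.9  1.5] w 0.0438
lift t 19.88 p [0.5747 0.03   0.2472] F [ 0.   0.2 -4.4] w 0.0436
over t 21.6 p [0.5598 0.2647 0.2305] F [-0.1  0.7 -3.2] w 0.0438
```

View pics/over.png

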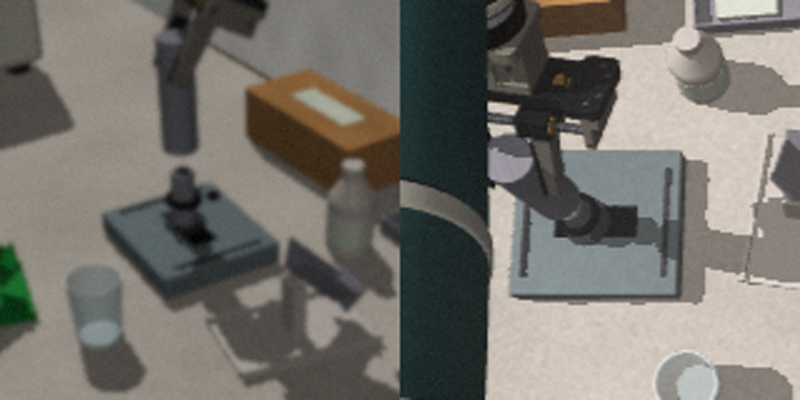

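```bash
cat >> h.py <<'E'
from scipy.optimize import least_squares
def cyl(P,r,zr,tilt=True):
    def res(v):
        z=P[:,2]-zr; a=v[2] if tilt else 0; b=v[3] if tilt else 0
        return np.hypot(P[:,0]-v[0]-a*z,P[:,1]-v[1]-b*z)-r
    o=least_squares(res,[*P[:,:2].mean(0),0,0][:4],loss="soft_l1",f_scale=.001)
    return o.x.round(4),round(float(np.median(abs(o.fun))),4),len(P)
E
python3 - <<'E'
from h import *
for c in ("side","top"):
    X=np.load(c+".npy")
    P=X[box(X,[.52,.21,.13],[.62,.32,.20])]
    print(c,"shield",cyl(P,.022,.135),"zmin",np.percentile(P[:,2],[0,2]).round(4))
    P=X[box(X,[.53,.22,.08],[.61,.31,.1])]
    print("  spigot",cyl(P,.015,0,False))
E
```

```text
side shield (array([0.5687, 0.2652, 0.0027, 0.0006]), 0.001, 290) zmin [0.135  0.1381]
  spigot (array([0.5704, 0.2666, 0.    , 0.    ]), 0.001, 55)
top shield (array([ 0.5686,  0.2636, -0.0018, -0.003 ]), 0.0003, 183) zmin [0.1347 0.1379]
  spigot (array([0.57  , 0.2651, 0.    , 0.    ]), 0.0003, 36)
```

Run:
```python
from h import *
p=env.sense()["ee_pos"]; p=p+[.0015,.0014,0]; env.movel(p,rate=.05)
z0=p[2]; off=z0-.136   # tcp z minus mouth z
p[2]=off+.110; env.movel(p,rate=.08); s=st("above tip"); f0=s["wrist_force"]
# p commanded; step down
for m in np.arange(.106,.041,-.004):
    p[2]=off+m; env.movel(p,rate=.03); s=env.sense(); f=s["wrist_force"]-f0
    print(round(m,3),s["ee_pos"].round(4),f.round(1))
    if f[2]>45 or np.hypot(*f[:2])>12 or (m>.078 and f[2]>6): print("STOP"); break
st()
```

```text
above tip t 22.43 p [0.5608 0.2662 0.2039] F [-0.2  0.5 -3.7] w 0.0433
0.106 [0.5612 0.2663 0.2007] [ 0.5 -0.6  0.3]
0.102 [0.561  0.2663 0.1965] [ 0.3 -0.3 -0. ]
0.098 [0.561  0.2663 0.1924] [ 0.8 -0.6 -0.5]
0.094 [0.561  0.2663 0.1884] [ 0.4 -0.2 -0.1]
0.09 [0.561  0.2663 0.1844] [0.6 0.4 0.5]
0.086 [0.561  0.2663 0.1804] [ 0.4 -1.3  1. ]
0.082 [0.561  0.2662 0.1764] [-0.1 -1.1 -0.5]
0.078 [0.561  0.2663 0.1724] [ 0.8 -0.   0.3]
0.074 [0.561  0.2663 0.1684] [ 0.6 -0.8  0.1]
0.07 [0.5612 0.2663 0.1646] [ 0.4 -0.4  0.9]
0.066 [0.5614 0.2663 0.1612] [ 1.  -0.1  6.9]
0.062 [0.5613 0.2663 0.1568] [-0.8 -1.1  6.2]
0.058 [0.5613 0.2663 0.1525] [ 1.3 -0.8  5.1]
0.054 [0.5612 0.2663 0.1484] [ 1.4 -0.5  5.1]
0.05 [0.5612 0.2663 0.1444] [ 1.1 -0.9  4. ]
0.046 [0.5612 0.2663 0.1404] [ 0.7 -0.7  5.2]
0.042 [0.5614 0.2663 0.1382] [ 0.4 -2.3 13.8]
 t 27.24 p [0.5614 0.2663 0.1382] F [ 0.2 -1.8 10. ] w 0.0439
```

Run:
```python
from h import *
p=np.array([.5613,.2663,.1361])
for k in range(6):
    p[2]-=.002; env.movel(p,rate=.02); s=st()
    if s["wrist_force"][2]>32: break
env.pause(.3); p[2]=env.sense()["ee_pos"][2]; env.movel(p,rate=.02); st("unload")
for c in ("side",):
    q,X=cloud(c); P=X[box(X,[.52,.21,.06],[.62,.32,.14])]; print(cyl(P,.022,.044),"zlow",P[:,2].min())
effector.release(); env.pause(.3); st("open")
B=env.sense()["tcp_rot"][:,1]
env.movel(env.sense()["ee_pos"]-.05*B,rate=.1); st("back")
try: env.movel(env.sense()["ee_pos"]-.06*B,rate=.15)
except env.PlanningError as e: print(e)
st("clear")
for c in ("side","top"):
    q,X=cloud(c); P=X[box(X,[.52,.21,.06],[.62,.32,.17])]; print(c,cyl(P,.022,.044))
    Q=X[box(X,[.52,.21,.165],[.62,.32,.2])]; print("top z",Q[:,2].max() if len(Q) else None,np.median(Q[:,2]) if len(Q) else None)
    for n in ("bottle","beaker","jar","shield_slim","shield_wide"): print(n,[(round(r['score'],2),np.round(r['at'],3)) for r in tip_of(c,n)][:2])
    cv2.imwrite(f"pics/{c}_end.png",q[:,:,::-1])
p=cv2.imread("pics/side_end.png");q=cv2.imread("pics/top_end.png")
cv2.imwrite("pics/end.png",cv2.resize(np.hstack([p[90:230,160:300],q[130:270,100:240]]),(800,400),interpolation=cv2.INTER_CUBIC))
```

```text
t 27.52 p [0.5616 0.2663 0.1381] F [-1.1 -2.2 20.3] w 0.0436
 t 27.77 p [0.5618 0.2662 0.138 ] F [-1.9 -4.8 27.7] w 0.0435
 t 28.02 p [0.5619 0.2663 0.1379] F [-2.6 -3.7 36.5] w 0.0434
unload t 28.87 p [0.5614 0.2663 0.1383] F [-0.4 -1.3  6.4] w 0.0438
(array([0.57  , 0.2661, 0.0043, 0.0032]), 0.0011, 324) zlow 0.06032857580044615
open t 30.05 p [0.5613 0.2663 0.1379] F [-0.   0.1  0.4] w 0.0921
back t 30.7 p [0.5831 0.2614 0.1821] F [-0.6 -0.5  0.6] w 0.092
clear t 31.25 p [0.6091 0.2555 0.2347] F [ 0.1  0.  -0.1] w 0.0917
side (array([ 5.703e-01,  2.664e-01, -1.000e-04, -1.200e-03]), 0.0011, 468)
top z 0.18625983331422702 0.18195999578204924
bottle [(0.8, array([ 0.734,  0.131, -0.002]))]
beaker [(0.93, array([ 0.386,  0.158, -0.001])), (0.49, array([0.589, 0.025, 0.   ]))]
jar [(0.82, array([ 0.365, -0.222,  0.006]))]
shield_slim [(0.77, array([ 0.568, -0.33 ,  0.06 ])), (0.71, array([0.734, 0.132, 0.002]))]
shield_wide [(0.69, array([0.571, 0.264, 0.045])), (0.59, array([ 0.651, -0.32 ,  0.02 ]))]
top (array([ 0.5701,  0.2648, -0.0011,  0.0025]), 0.0003, 280)
top z 0.18745174354544614 0.1812868898362855
bottle [(0.64, array([ 0.733,  0.133, -0.006])), (0.6, array([0.569, 0.252, 0.033]))]
beaker [(0.91, array([0.389, 0.153, 0.001]))]
jar [(0.87, array([ 0.357, -0.23 ,  0.006]))]
shield_slim [(0.86, array([ 0.571, -0.327,  0.062]))]
shield_wide [(0.67, array([0.573, 0.263, 0.043])), (0.61, array([ 0.651, -0.326,  0.02 ]))]
```

View pics/end.png

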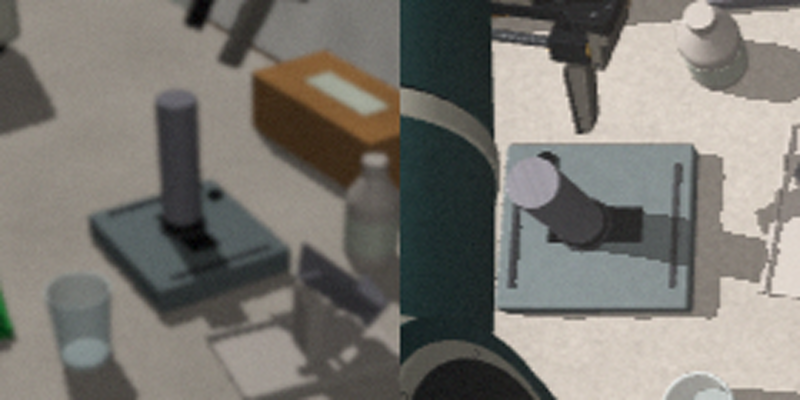

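```bash
python3 -c "
from station import *
print(workorder.finish_job())"
```

```text
the job is handed in; nothing more can be done
None
```

The job is handed in. The wide shield stands mouth down on the spigot with the seal ring pressed to its stop, as far as I can measure. `finish_job` reported no verdict, so the result is not confirmed.

**What I did**
- I gripped the wide shield across its free end and laid it in the white drain rest with its mouth at the foot, then released it.
- I took it again at a different tool angle, turned it upright and corrected its position over the spigot by 1.5 mm in x and 1.4 mm in y, from the depth images.
- I pushed it down at about 5–7 N through the ring's travel until it stopped hard. I held up to 36 N without further movement, released it and backed off. The robot's clock read about 31 s.

**Last checks**
- **In the drain rest:** the closed end measured within about 2 mm of the expected seat, with the slope right. A sideways offset of about 5 mm in that depth data was not borne out when the gripper closed. Either is inside the 15 mm limit.
- **On the spigot:** the closed end is 182 mm above the table. Fully home is 184 mm, so this agrees within the camera error.
- **Upright:** tilt is below 0.005 rad, and the shield is centred on the spigot, about 12 mm along the slot from its middle.
- **Other objects:** the slim shield, bottle, beaker and jar were found where they started, within the networks' error.

Two things went differently from plan. One lift after the first release was refused as out of joint range, and I took another path. The seal joint itself cannot be read, so its position comes from the hard stop and the shield's height.

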